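Open the lint filter of the bench extractor

TASK

The lint filter of the white bench extractor is due for a check. With the fingertips press the orange snap tab fully in so that the blue cover springs loose, then push the cover along its guides, right off its seat and onto the steel rest plate, until the whole filter opening is uncovered, with no part of the cover over it, and the cover is out of the guide rails. Only slide the cover, do not force, lift or tip it; leave it lying flat on the plate with the tab sprung back out, and leave everything else on the bench where it is.

Things in the scene. Friction and masses are not known exactly. Their poses are not given: they have to be found in the camera images.
- extractor: White bench lint extractor, fixed box, flat top 80 mm up. Origin on the bench below the centre of the seated cover; z up; own +y is the way the cover slides off. Casing: own x -102 to +112, y -127 to +217 mm. Two aluminium guide rails, 11 mm high, y -55 to +45 mm, outer faces at x = +-63 mm, have lips that overhang the cover's side edges.
- filter_opening (a point): Centre of the filter opening (72 mm in extractor x, 86 mm in y) in the casing top, 80 mm up, at extractor y = +2 mm; hidden under the cover at the start.
- rest_plate (a point): Centre of the steel rest plate, 126 (extractor x) x 166 mm, flush with the casing top (80 mm up), at extractor y = +130 mm. An end stop 12 mm high closes it at y = +207 mm.
- tab (a joint): Travel of the snap tab, m: 0 out (at rest), 0.010 fully in (straight down) against a hard stop. Spring and friction: about 2 to 12 N. Lets the cover go at about 0.0065; two spring plungers then shove the cover about 10 mm along extractor +y while the tab is held in, so it cannot catch again. The tab springs back out by itself.
- tab_top (a point): Centre of the snap tab's top: orange ribbed pad 40 (extractor x) x 36 mm (y), at extractor y = -93 mm, 14 mm above the casing top when out, 4 mm when in. Towards the cover from it stand two black plunger bosses 9 mm high and the cover's latch lug.
- cover: Blue plastic filter cover, loose, 0.18 kg: plate 110 x 110 x 6 mm, raised middle 14 mm. Origin: centre of its underside; seated it is at extractor (0, 0, 80 mm), axes as the extractor's. At its -y end a latch lug, 20 mm wide, 14 mm high, reaches to y = -71 mm. Slid 100 mm it is clear of the rails, 116 mm its lug is past the opening, 152 mm it meets the end stop.
- cover_rib (a point): Top middle of the outer (tab side) face of the cover's grip rib, the face to push on: at cover y = -55 mm, 38 mm above the cover's underside. The rib is 92 mm wide (x), 10 mm thick (y), and stands free above 14 mm over the casing top.
- weight: Bystander: brass knob weight, 32 mm across, 42 mm high, standing on the extractor's top beside the tab; origin under its centre.
- spool: Bystander: white thread spool, 66 mm across, 102 mm high, standing on the bench behind the extractor; origin under its centre.
- bottle: Bystander: amber reagent bottle, 60 mm across, 150 mm high; origin under its centre.
- beaker: Bystander: glass beaker, 68 mm across, 90 mm high; origin under its centre.
- jar: Bystander: white jar with blue cap, 64 mm across, 85 mm high; origin under its centre.
- brush: Bystander: hand brush lying on the bench, handle along its own x.
- driver: Bystander: screwdriver with red handle lying on the bench along its own x.
Not all that is in view belongs to the job. What is meant by the cover is not turquoise, and is the smaller of those in its own colour.

How it is judged (in metres and radians):
On the way, in this order (a step that is already met when the one before it is completed fails the run):
1. the snap tab is pressed in and the cover has sprung loose (value of joint tab above 0.004 m and y of cover in the frame of extractor between 0.003 and 0.06 m), for 0.1 s.
2. the cover has been pushed off its seat, out of the guide rails (y of cover in the frame of extractor above 0.114 m), for 0.1 s.
At the end, for the whole second after the job is handed in: Cover lying flat and still on the rest plate, its centre more than 114 mm along the slide direction from its seated place and not past the end stop, within 30 mm of the slide line, height within 4 mm, tilt below 0.06 rad; snap tab back out (within 2 mm) (y of cover in the frame of extractor between 0.114 and 0.16 m and x of cover in the frame of extractor between -0.03 and 0.03 m and z of cover in the frame of extractor between 0.076 and 0.084 m and angle between cover's own z axis and vertical below 0.06 rad and linear speed of cover below 0.01 m/s and value of joint tab below 0.002 m); the robot touches nothing.
It fails at once if the cover is forced: the fingers press on it with over 60 N (contact force between the fingers and cover above 60 N).
It fails at once if the cover is lifted or tipped (z of cover in the frame of extractor above 0.092 m or angle between cover's own z axis and vertical above 0.2 rad).
It fails at once if a bystander is moved or tipped (distance of any of weight, spool, bottle, beaker, jar, brush, driver from where it was at the start of the episode above 0.02 m or angle between any of weight, spool, bottle, beaker, jar's own z axis and vertical above 0.3 rad).
It also fails if it takes over 42 s, if anything falls off the work surface, if the arm or the gripper's body presses on something with over 40 N, if the wrist force passes 120 N, or if a joint passes its speed limit or range.

ROBOT

A 6-joint arm with a two-finger parallel gripper is mounted at the origin on the work surface. World frame = base frame: x ahead of the robot, y to its left, z up, the work surface at z = 0. Lengths are in m, angles in degrees, forces in N, time in s.
With the tool pointing down it reaches from about 0.275 to 0.75 m from the base axis. Payload 10.2 kg.
Tool frame: the origin (TCP) lies midway between the tips of the shut fingers; the grasp point (between the pads) lies 19 mm behind it; z points along the fingers, y is the direction in which the jaws open and shut (so a half turn about z gives the same grasp; the last joint's range is limited). The gripper opens to 85 mm and grips with 20 to 120 N. Pads are 22 mm wide; open, the fingers measure 114 mm over their backs; the gripper's body (76 mm by 85 mm) begins 54 mm behind the grasp point. The pads swing forward as they close: fully open they stand 13 mm farther back than shut.
Start: joints at [-77.716, 17.928, 85.812, -0, 76.261, -12.8], TCP at [0.223, -0.475, 0.231] pointing down, gripper open.
Joint ranges: [-168.41, 168.41], [-55.51, 124.54], [10.69, 146.95], [-70.63, 250.63], [1, 178], [-165.06, 165.06]. Speed limits (degrees/s): [136.94, 136.94, 172.46, 180, 180, 180].

INTERFACE

Orientations are given as a 3x3 rotation matrix whose columns are the frame's x, y, z axes.
In Python, from station import env gives the robot as it stands. Calls block until the motion is done:
- env.reach(position, orientation): joint-space move of the TCP to a pose.
- env.line_to(position, attitude=None, max_speed=0.15, force_limit=None): straight line of the TCP; attitude=None keeps the orientation; max_speed is the mean speed in m/s. With force_limit (N) it stops when the force on the tool has changed by that much, and returns True; else False.
- env.move_joints(angles): joint-space move.
- env.set_gripper(opening): finger opening in m; the grip force is fixed at half the most; returns when the fingers have stopped.
- env.sleep(seconds).
- env.ik(position, orientation): joint angles nearest the present ones, or None.
- env.grab_frame(name): name is "side" or "top"; returns a dict with "color" (420x560x3 uint8, red, green, blue), "z_map" (420x560 float32, m along the optical axis (not along the pixel's ray), 0 where there is no reading), "fovy" (degrees; the focal length in pixels is half the picture's height over the tangent of half this angle, whatever the lens; pixels are square), "cx", "cy" (the principal point, pixels), "rvec" (rotation vector, rad) and "tvec" (3), from world to camera coordinates, as OpenCV has them. Camera axes: x right, y down, z forward; pixel columns grow to the right and rows downward; lengths in m; the calibration is good to about 2 mm. A picture is of the moment at which its call begins.
A pose or a line that the arm cannot do raises env.IKError and nothing moves.
- env.sign_off(): hands the job in, once; it reports no verdict.
Readings, each from a call of its own:
- env.read_clock(): time.
- env.read_joints(): joint angles.
- env.read_qd(): joint speeds.
- env.read_joint_torque(): joint torques, N m.
- env.read_tcp_pos(): TCP position.
- env.read_tool_rot(): TCP orientation.
- env.read_contact_force(): force on the tool from outside, world axes, zero at the start.
- env.read_wrist_torque(): the same for the moment, N m.
- env.read_opening(): finger opening in m.
Only numpy, scipy, OpenCV 4.12 (cv2) and the standard library are available. Lean on these libraries where they do the work, as an engineer would, in place of code of your own. Each camera call takes 0.05 s, during which the arm holds its last target. There are 200 camera calls.

## Working session

There is one attempt and no reset: what is moved stays moved. The work goes in short steps, each a Python script; the robot and the scene stay as the last script left them, time stands still between calls to the robot, and variables do not carry over. Pictures are saved under pics/ and viewed, about 8 in all and at most 12, crops included, and the job is handed in when it is done.

```bash
mkdir -p pics; ls
cat > h.py <<'E'
import numpy as np, cv2
from station import env
def grab(n):
    f=env.grab_frame(n); cv2.imwrite(f'pics/{n}_raw.png',f['color'][:,:,::-1]); np.savez(f'{n}.npz',**f); return f
def load(n): return dict(np.load(f'{n}.npz'))
def pts(f):
    R=cv2.Rodrigues(np.array(f['rvec'],float))[0]; t=np.array(f['tvec'],float).ravel()
    z=f['z_map'].astype(float); h,w=z.shape; fl=h/2/np.tan(np.radians(float(f['fovy']))/2)
    v,u=np.mgrid[:h,:w]
    c=np.stack([(u-f['cx'])/fl*z,(v-f['cy'])/fl*z,z],-1)
    return (c-t)@R
E
python3 - <<'E'
from h import *
a=grab('side')['color'];b=grab('top')['color']
for n,i in(('side',a),('top',b)): cv2.imwrite(f'pics/{n}1.png',cv2.resize(i[:,:,::-1],(800,600)))
f=load('top');print(f['fovy'],f['cx'],f['cy'],f['rvec'],f['tvec'])
E
```

```text
pics
44.932226555363705 277.0679553835092 208.940831298482 [ 2.15102701 -2.17061725  0.12751911] [-0.02704743  0.50337538  1.52119153]
```

View pics/top1.png

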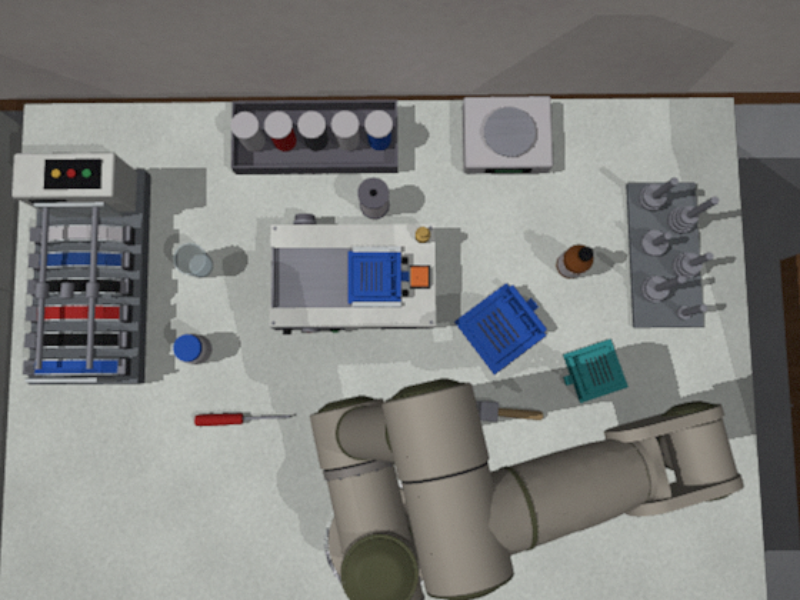

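View pics/side1.png

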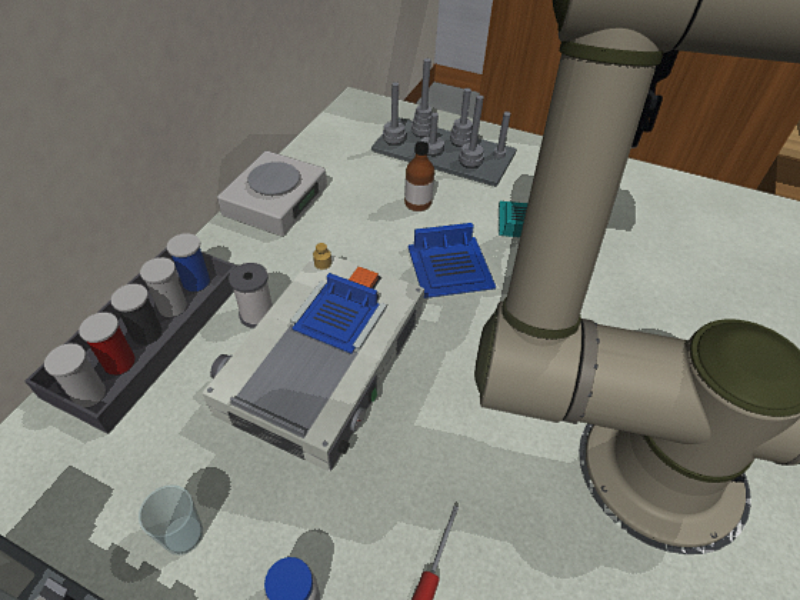

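Top view (800x600): the candidates are the blue cover seated on the extractor at (375,277), a larger loose blue cover at (503,328) and a turquoise one at (595,370). The seated one is the target: it is the smaller of the two blues and sits beside the orange tab at (420,277). I'll confirm that in a crop and fit the casing pose.

Run:
```python
from h import *
f=load('top');P=pts(f);c=f['color']
x0,x1,y0,y1=180,320,145,240
cv2.imwrite('pics/crop1.png',cv2.resize(c[y0:y1,x0:x1,::-1],None,fx=5.7,fy=5.7,interpolation=cv2.INTER_CUBIC))
sub=np.zeros(P.shape[:2],bool);sub[y0:y1,x0:x1]=1
m=sub&(P[...,2]>.07)&(P[...,2]<.125)
m=cv2.morphologyEx(m.astype('uint8'),cv2.MORPH_OPEN,np.ones((5,5)))>0
n,l,s,ce=cv2.connectedComponentsWithStats(m.astype('uint8'));k=1+np.argmax(s[1:,4]);print(s[1:])
q=P[(l==k)];print(cv2.minAreaRect(q[:,:2].astype('float32')),np.median(q[:,2]))
hsv=cv2.cvtColor(c,cv2.COLOR_RGB2HSV)
for nm,lo,hi,v in(('orange',3,14,150),('blue',105,128,60)):
    mm=sub&(hsv[...,0]>=lo)&(hsv[...,0]<=hi)&(hsv[...,1]>150)&(hsv[...,2]>v)
    q=P[mm];q=q[q[:,2]>.07];print(nm,len(q),cv2.minAreaRect(q[:,:2].astype('float32')),q.mean(0),np.percentile(q[:,2],[5,50,95]))
    t=q[q[:,2]>.108]
    if nm=='blue':print('rib',len(t),cv2.minAreaRect(t[:,:2].astype('float32')),t.mean(0))
# same from side
g=load('side');Q=pts(g);hs=cv2.cvtColor(g['color'],cv2.COLOR_RGB2HSV)
for nm,lo,hi in(('orange',3,14),('blue',105,128)):
    mm=(hs[...,0]>=lo)&(hs[...,0]<=hi)&(hs[...,1]>150)&(Q[...,2]>.07)&(Q[...,2]<.13)&(abs(Q[...,1])<.25)&(Q[...,0]>.35)&(Q[...,0]<.7)
    q=Q[mm];print('side',nm,len(q),cv2.minAreaRect(q[:,:2].astype('float32')),q.mean(0))
```

```text
[[ 189  157  116   72 8131]]
((0.5489308834075928, 0.058555588126182556), (0.3427755534648895, 0.21370263397693634), 89.762939453125) 0.08244096060753818
orange 154 ((0.5423133969306946, -0.0802297294139862), (0.03257819637656212, 0.03719757869839668), 89.38296508789062) [ 0.54205765 -0.08000657  0.09506484] [0.08988167 0.09475135 0.10050712]
blue 1146 ((0.45855551958084106, 0.005200833082199097), (0.2751421630382538, 0.12140580266714096), 0.07732675224542618) [0.54123921 0.01108983 0.09674817] [0.08377518 0.09339369 0.11668356]
rib 89 ((0.4535225033760071, -0.030881479382514954), (0.017425306141376495, 0.2649752199649811), 89.4201431274414) [ 0.5364236  -0.03584634  0.15039742]
side orange 172 ((0.5431907773017883, -0.08032283186912537), (0.04094276577234268, 0.03588356450200081), 0.07372580468654633) [ 0.54240006 -0.07955704  0.09403332]
side blue 1665 ((0.5442925691604614, 0.012734133750200272), (0.10824950784444809, 0.1114693433046341), 0.5246548056602478) [0.54283727 0.01162853 0.09468093]
```

View pics/crop1.png

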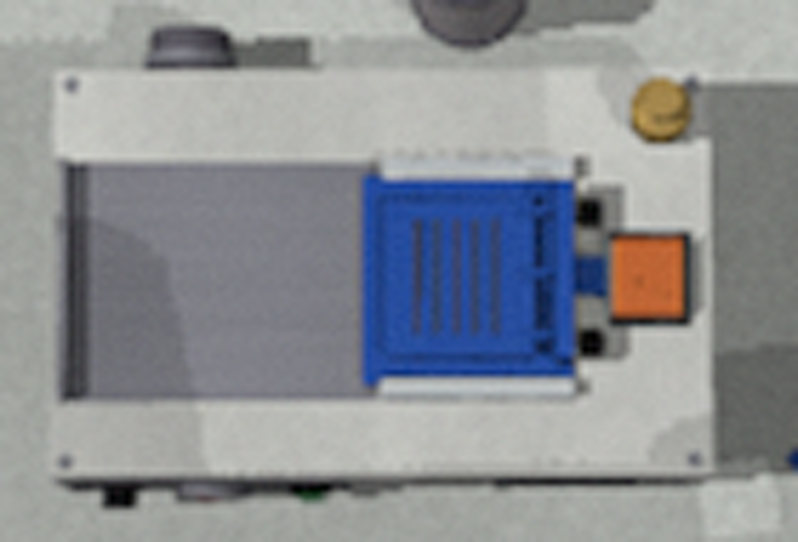

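The crop confirms the target: blue cover between the rails, lug toward the orange tab (650,278), black bosses at (590,212) and (590,342), brass weight at (660,108), clear of the fingers. The casing and tab fits agree on an extractor origin of about (0.543, 0.0135) with yaw near 0. Next: shut the gripper and press the tab.

```bash
cat >> h.py <<'E'
RD=np.array([[0,1,0],[1,0,0],[0,0,-1.]])
E
python3 - <<'E'
from h import *
X=.543;Y=-.082
q=[env.ik([X,Y,.25],s) for s in (RD,RD@np.diag([-1,-1,1]))];print(q)
now=env.read_joints(); k=min((i for i in(0,1) if q[i] is not None),key=lambda i:max(abs(np.array(q[i])-now)));R=[RD,RD@np.diag([-1,-1,1])][k];print(k)
env.set_gripper(0)
env.reach([X,Y,.25],R); env.line_to([X,Y,.115])
print(env.read_clock(),env.read_tcp_pos(),env.read_contact_force())
h=env.line_to([X,Y,.081],max_speed=.03,force_limit=25)
print(h,env.read_tcp_pos(),env.read_contact_force()); env.sleep(.4)
print(env.read_clock(),env.read_tcp_pos(),env.read_contact_force())
c=grab('side')['color'];cv2.imwrite('pics/s2.png',cv2.resize(c[150:330,130:330,::-1],None,fx=3.3,fy=3.3))
E
```

```text
[array([-2.08141581e+01,  2.02746921e+01,  7.97661244e+01, -2.54444375e-14,
        7.99591834e+01, -2.08141581e+01]), array([-2.08141581e+01,  2.02746921e+01,  7.97661244e+01, -2.54444375e-14,
        7.99591834e+01,  1.59185842e+02])]
0
3.7583 [ 0.54345171 -0.08225715  0.11587421] [-0.80530876  0.10881966  0.33896961]
True [ 0.54299703 -0.08201648  0.084019  ] [-3.54490233  0.50091917  8.13079801]
5.1583 [ 0.54300279 -0.08203367  0.08403891] [-2.51776184  0.2989639   7.42698845]
```

View pics/s2.png

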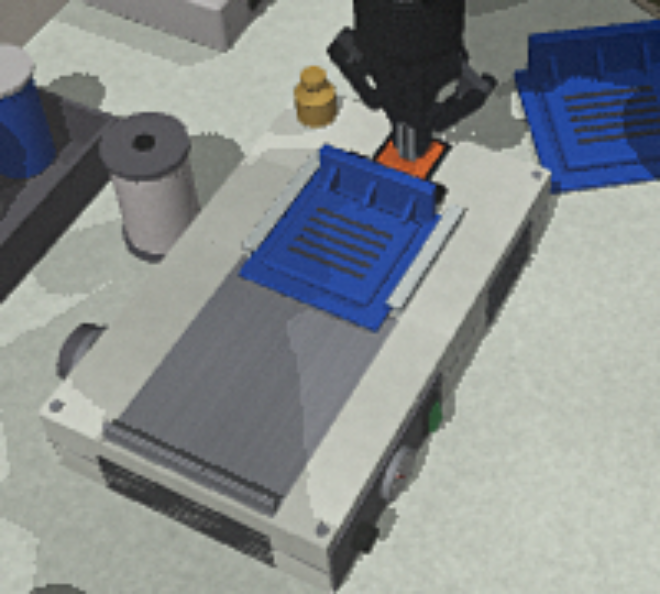

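The tab is at its stop (z 0.084). I'll measure the cover shift before lifting.

```bash
cat >> h.py <<'E'
def cover():
    g=grab('side');Q=pts(g);hs=cv2.cvtColor(g['color'],cv2.COLOR_RGB2HSV)
    mm=(hs[...,0]>=105)&(hs[...,0]<=128)&(hs[...,1]>150)&(Q[...,2]>.07)&(Q[...,2]<.13)&(abs(Q[...,1])<.25)&(Q[...,0]>.45)&(Q[...,0]<.65)
    q=Q[mm];r=q[q[:,2]>.105]
    print('blue',len(q),cv2.minAreaRect(q[:,:2].astype('float32')),'mean',q.mean(0).round(4),'front y',np.percentile(q[:,1],99).round(4),'rib',r.mean(0).round(4))
E
python3 - <<'E'
from h import *
cover()
p=env.read_tcp_pos(); X=.543
env.line_to([X,-.082,.15]); env.set_gripper(.044)
print(env.read_opening()); cover()
env.line_to([X,-.078,.15]); env.line_to([X,-.078,.098],max_speed=.08,force_limit=10)
print(env.read_clock(),env.read_tcp_pos(),env.read_contact_force())
c=grab('side')['color'];cv2.imwrite('pics/s3.png',cv2.resize(c[150:330,130:330,::-1],None,fx=3.3,fy=3.3))
E
```

```text
blue 1703 ((0.5441092848777771, 0.010826364159584045), (0.13375180959701538, 0.10961209982633591), 89.88046264648438) mean [0.5424 0.0213 0.0945] front y 0.0767 rib [ 0.5423 -0.0247  0.1143]
0.04390852632674025
blue 1701 ((0.5441932678222656, 0.022595714777708054), (0.11159191280603409, 0.1100858598947525), 89.34786224365234) mean [0.5422 0.0216 0.0954] front y 0.0767 rib [ 0.5422 -0.0242  0.1151]
7.4417 [ 0.54328391 -0.07812146  0.09843875] [-0.27837604  0.03084737 -0.13158509]
```

View pics/s3.png

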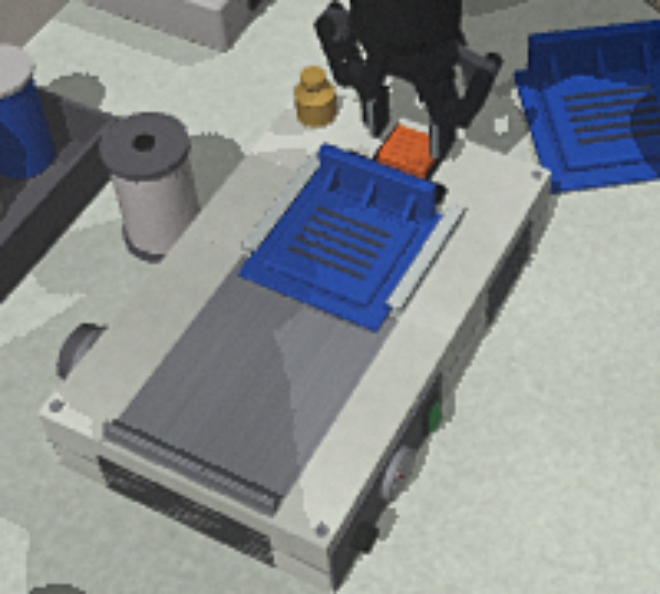

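The cover has sprung 10 mm (its centre went from y 0.0127 to 0.0226), the tab at (407,150) is back out, and the fingers stand at (378,115) and (440,130) behind the rib, clear of the weight. Now pushing slowly, with a check partway.

Run:
```python
from h import *
X=.543
for y in(-.02,.03,.06):
    h=env.line_to([X,y,.098],max_speed=.04,force_limit=25)
    print(h,env.read_clock(),env.read_tcp_pos().round(4),env.read_contact_force().round(2)); cover()
    if h: break
```

```text
False 9.0917 [ 0.5429 -0.02    0.0979] [-0.57  0.1  -0.64]
blue 1811 ((0.5437002182006836, 0.047657325863838196), (0.11000064015388489, 0.11182798445224762), 0.3883930444717407) mean [0.5414 0.0471 0.0944] front y 0.1021 rib [5.414e-01 3.000e-04 1.144e-01]
False 10.5417 [0.5431 0.0299 0.0981] [-0.18 -1.03  0.13]
blue 2032 ((0.5438007116317749, 0.0889621376991272), (0.12835966050624847, 0.11062590777873993), 89.78460693359375) mean [0.5401 0.0967 0.0942] front y 0.1522 rib [0.5426 0.0504 0.1145]
False 11.4917 [0.5429 0.0601 0.0979] [-0.74 -0.24 -0.36]
blue 2153 ((0.5432778000831604, 0.12068364769220352), (0.1107727512717247, 0.12695251405239105), 0.29324445128440857) mean [0.5395 0.1273 0.0942] front y 0.1827 rib [0.5406 0.081  0.1146]
```

Run:
```python
from h import *
X=.543
print(env.line_to([X,.075,.098],max_speed=.03,force_limit=25)); env.sleep(.2)
env.line_to([X,.055,.098],max_speed=.05); env.line_to([X,.055,.2]); env.line_to([X,-.15,.25])
env.sleep(.3); cover(); print(env.read_clock(),env.read_contact_force())
g=load('side');Q=pts(g);c=g['color'];hs=cv2.cvtColor(c,cv2.COLOR_RGB2HSV)
m=(hs[...,0]>=3)&(hs[...,0]<=14)&(hs[...,1]>150)&(abs(Q[...,0]-.543)<.04)&(abs(Q[...,1]+.08)<.04);print('tab',Q[m].mean(0),m.sum())
cv2.imwrite('pics/s4.png',cv2.resize(c[:,:,::-1],(800,600)))
```

```text
False
blue 2171 ((0.5431388020515442, 0.13617557287216187), (0.11050315946340561, 0.12756744027137756), 1.2172602415084839) mean [0.5396 0.1431 0.0941] front y 0.1979 rib [0.5424 0.0958 0.1147]
15.6833 [-0.33387927  0.08469017  0.21398235]
tab [ 0.54276019 -0.07406376  0.09235954] 231
```

View pics/s4.png

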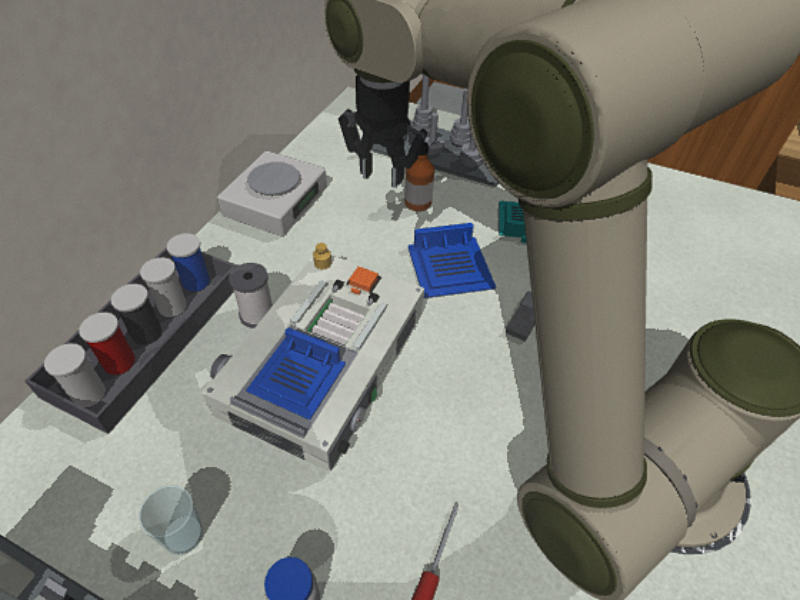

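The cover lies flat on the plate at (300,375), the filter opening is fully exposed at (340,320), the tab at (363,278) is out, the bystanders in this view look unmoved, and the arm is clear. Handing in.

Run:
```python
from h import *
g=load('side');Q=pts(g);hs=cv2.cvtColor(g['color'],cv2.COLOR_RGB2HSV)
m=(hs[...,0]>=3)&(hs[...,0]<=14)&(hs[...,1]>150)&(abs(Q[...,0]-.543)<.025)&(Q[...,1]<-.07)&(Q[...,1]>-.1);print('tab z',np.percentile(Q[m][:,2],[10,50,90]))
if np.median(Q[m][:,2])>.0915: env.sign_off()
```

```text
tab z [0.09240379 0.09421012 0.09591055]
the job is handed in; nothing more can be done
```

The job is done and handed in at about 15.7 s of the 42 s allowed. With the fingers shut I pressed the orange tab to its stop, and the cover sprung about 10 mm. I then opened the fingers to 44 mm and pushed the grip rib slowly until the cover lay on the rest plate, backed off and lifted clear.

Last checks, all from camera measurements good to about 2 mm:
- **Cover:** it has slid about 131 mm and is about on the slide line. It looks flat, and the opening is fully uncovered.
- **Tab:** it is back out, with its top at z ≈ 0.094 m.
- **Forces:** the readings after each move stayed below about 9 N. The 25 N stop limit fired only at the tab's hard stop, never while pushing the cover.
- **Bystanders:** the weight, spool, bottle, beaker, jar and screwdriver look unmoved in the last picture. The arm hid most of the brush, but I never worked near it.

No check failed. Some of the outline fits of the cover from the side camera were stretched by stray pixels, so I used the movement of its front edge for the final shift.

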